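# Seat the index plate on the dividing stand

### The arm

A 6-joint arm with a two-finger parallel gripper is mounted at the origin on a cart in front of the work surface, level with it; the furniture and walls round the work are solid. World frame = base frame: x ahead of the robot, y to its left, z up, the work surface at z = 0. Lengths are in m, angles in rad, forces in N, time in s.
With the tool pointing down it reaches from about 0.25 to 0.725 m from the base axis. Payload 4 kg.
Tool frame: the origin (TCP) lies midway between the tips of the shut fingers; the grasp point (between the pads) lies 19 mm behind it; z points along the fingers, y is the line along which they close (so a half turn about z gives the same grasp; the last joint's range is limited). The gripper opens to 85 mm and grips with 20 to 120 N. Pads are 22 mm wide; open, the fingers measure 114 mm over their backs; the gripper's body (76 mm by 85 mm) begins 54 mm behind the grasp point. The pads swing forward as they close: fully open they stand 13 mm farther back than shut.
Start: joints at [1.3, 0.241, 0.005, 1.335, 0, 1.571], TCP at [0.134, 0.482, 0.231] pointing down, gripper open.
Joint ranges: [-2.72, 2.72], [-1.05, 1.87], [-1.09, 1.28], [-1.99, 2.15], [-1.42, 1.44], [-3.14, 3.14]. Speed limits (rad/s): [2.79, 2.79, 3.14, 3.14, 3.14, 3.14].

### API

Orientations are given as a unit quaternion [x, y, z, w].
In Python, from workcell import get_obs, camera, job_done, silhouettes gives the robot as it stands. The module is installed in compiled form; this text tells all that it offers.
- The arm moves only by the tool drive_tool, never from a script. Its argument "increments" is a list of rows, each a list of 3 entries, a list of its own where there are three numbers: the shift along the world's x, y, z in mm, then the turn, a rotation vector about the world's x, y, z in degrees, then the opening, from 0 (shut) to 1 (fully open). A call has 1 to 8 rows; each row shifts and turns the commanded pose from where the row before left it; what a row does not reach is not made up. A row lasts 1/12 s, in which the tool goes at most 41.7 mm and 7.16 degrees, less where a joint would pass 70% of its speed; a pose out of reach is approached as far as the arm can. A call is refused whole if a number of a shift passes 41.7 or a number of a turn 7.16, either way. A call with a gripper value outside its range is refused whole. The fingers move at their own pace and stop on an object; the grip force is fixed at half the most. Time passes only in rows, so rows that do not move let the fingers close. It gives the time, the measured TCP pose, the force, the opening and the grip force at its end, in the units of the state.
- get_obs(): the state, without advancing time (a new reading comes with each control period).
- camera(name): name is "scene" or "top" or "wrist"; returns a dict with "image" (420x560x3 uint8, red, green, blue), "K" (3x3 intrinsics, pixels), "view" (4x4, takes a point from world to camera coordinates). Camera axes: x right, y down, z forward; pixel columns grow to the right and rows downward; lengths in m; the calibration is good to about 2 mm. A picture is of the moment at which its call begins. There is no depth.
- job_done(): hands the job in; it is judged then, once.
Trained networks look in a picture, given as the dict that the camera call returned (one of the last four; its "shot" number tells which), for a name from the list of things; names that differ only in an ending like _2 or _b are one class to them, and where a whole thing is asked for, a point or a joint stands for the part that bears it (a point fixed in the world has none). Each returns a list of dicts, best first, with "conf" (0 to 1); they miss things now and then, are a little off and sometimes report something else, mostly with a low value. They report only what shows in the picture. A call takes as long as a camera call. They do not tell look-alikes from the thing itself.
- silhouettes(query, picture): "region" (420x560 bool, what is visible of it) and "bbox" ([left, top, right, bottom] in pixels, round what is visible of it).
The state is a dict: "clock": time; "joint_pos": joint angles; "joint_vel": joint speeds; "tau": joint torques, N m; "eef_pos": TCP position; "tool_rot": TCP orientation; "ft_force": force on the tool from outside, world axes, zero at the start; "ft_torque": the same for the moment, N m; "grip_width": finger opening in m; "grasp_force": force on a finger pad.
Only numpy, scipy, OpenCV 4.12 (cv2) and the standard library are available. Lean on these libraries where they do the work, as an engineer would, in place of code of your own. Each camera call takes 0.05 s, during which the arm holds its last target. There are 200 camera calls.

### The job

Pick up the round aluminium index plate and lower it over the shaft of the green dividing stand. Turn it gently on the shaft until the stand's spring pin finds the plate's small hole, press it down until it lies flush on the brass ring, fully home, and let go. Do not force or drop the plate, and leave the two jars and the roll of tape where they are.

Things in the scene. Friction and masses are not known exactly. Their poses are not given: they have to be found in the camera images.
- plate: Loose aluminium index plate, 0.2 to 0.45 kg: a round disc 112 mm across, 8 mm thick, with a rounded rim, lying flat with its hub up. Origin at the centre of its underside; z up along its bore, x towards the pin hole. A round bore of 16.5 mm runs through disc and hub on the z axis, 42 mm long in all.
- plate_hub (a point): Centre of the top of the plate's black square hub, on the plate's axis, 42 mm above its underside. The hub is 34 x 34 mm, its sides parallel to the plate's x and y, and stands 34 mm above the disc: grip it across either pair of flats.
- plate_hole (a point): Centre, on the underside, of the plate's one pin hole: round, 9.5 mm, right through the disc, 36 mm from the axis along the plate's +x. A red mark on the disc lies beyond it near the rim. The small dark dots on the disc are only shallow dimples.
- stand: Green dividing stand, fixed to the table. Origin at the centre of its underside, z up, x towards the red mark on its foot. Foot 140 mm across and 12 mm high, body 100 mm across, topped by a flat brass ring 100 mm across. The plate must not bear on the stand with more than 25 N.
- shaft_tip (a point): Top of the stand's central upright steel shaft, 93 mm above the table. Diameter 14 mm; the top 7 mm tapers to 7 mm.
- seat (a point): Centre of the flat top of the brass ring, on the shaft's axis, 40 mm above the table; the plate's origin comes to lie here. A dark steel spring pin, 8 mm across, stands 36 mm from the axis, its tip 12 mm above the brass and tapered to 6.8 mm over 1.5 mm. It sinks 6 mm at most (2.4 N at first, 6 N at the bottom) and springs up again, so off its hole the plate stays at least 6 mm up.
- ring_mark (a point): Red mark on the stand's foot, 60 mm from the axis along the stand's +x. The pin stands somewhere from 0.1 to 0.8 rad anticlockwise (seen from above) of this direction; the brass ring that carries it was set by hand and stays as set, and the angle is not measured. With the plate resting on the pin the tool feels the spring; it falls away when the hole comes over the pin.
- blue_jar: Bystander: loose jar of blue pigment with a white lid, 59 mm across, 111 mm high, upright; origin at the centre of its underside. Leave alone.
- yellow_jar: Bystander: loose jar of yellow pigment with a white lid, 59 mm across, 111 mm high, upright; origin at the centre of its underside. Leave alone.
- tape_roll: Bystander: loose roll of masking tape, 100 mm across, 25 mm high, lying flat; origin at the centre of its underside. Leave alone.
There are look-alikes about, which are no part of the job. Of the things like the plate, leave any that is blue; of the rest the larger one is meant.

How it is judged:
On the way, in this order (a step that is already met when the one before it is completed fails the run):
1. the plate is lifted clear of the table (height (world z) of plate above 0.05 m), for 0.1 s.
2. the plate is threaded on the shaft (z of plate in the frame of stand below 0.085 m and horizontal distance between plate and stand below 0.003 m and angle between plate's own z axis and vertical below 0.1 rad), for 0.1 s.
At the end, for the whole second after the job is handed in: The plate lies flat on the brass ring (underside within 1.5 mm of it, tilt under 0.02 rad), centred on the shaft within 2.5 mm and with the pin in its hole, at rest and released; the two jars and the tape are within 20 mm of where they stood, upright (z of plate in the frame of stand between 0.038 and 0.0415 m and horizontal distance between plate and stand below 0.0025 m and angle between plate's own z axis and vertical below 0.02 rad and linear speed of plate below 0.01 m/s); the robot touches nothing.
It fails at once if the plate bears on the stand with more than 25 N (forced, jammed or dropped) (contact force between plate and stand above 25 N).
It fails at once if the blue pigment jar is pushed more than 20 mm or tipped (distance of blue_jar from where it was at the start of the episode above 0.02 m or angle between blue_jar's own z axis and vertical above 0.3 rad).
It fails at once if the yellow pigment jar is pushed more than 20 mm or tipped (distance of yellow_jar from where it was at the start of the episode above 0.02 m or angle between yellow_jar's own z axis and vertical above 0.3 rad).
It fails at once if the roll of masking tape is pushed more than 20 mm or tipped (distance of tape_roll from where it was at the start of the episode above 0.02 m or angle between tape_roll's own z axis and vertical above 0.3 rad).
It also fails if it takes over 58 s, if anything falls off the work surface, if the arm or the gripper's body presses on something with over 40 N, if the wrist force passes 120 N, or if a joint passes its speed limit or range.

## Working session

There is one attempt and no reset: what is moved stays moved. The work goes in short steps, Python scripts to look and compute and a tool call to move; the robot and the scene stay as the last step left them, time stands still between calls to the robot, and variables do not carry over. Pictures are saved under pics/ and viewed, at most 10 in all, crops included, and the job is handed in when it is done.

Besides the shell and the picture viewer there is one more tool, called as name(argument=value, ...), one argument or row to a line, values as JSON. drive_tool: Moves the arm, as the interface text tells. Its arguments: {"type":"object","properties":{"increments":{"type":"array"}},"required":["increments"]}

```bash
mkdir -p pics
cat > h.py <<'E'
import numpy as np, cv2
from workcell import get_obs, camera, job_done, silhouettes
def save(c,n): cv2.imwrite('pics/'+n,c['image'][:,:,::-1])
def ray(c,u,v):
    R=c['view'][:3,:3];t=c['view'][:3,3]
    d=R.T@np.linalg.inv(c['K'])@np.array([u,v,1.]);return -R.T@t,d/np.linalg.norm(d)
def atz(c,u,v,z):
    o,d=ray(c,u,v);return o+d*(z-o[2])/d[2]
def proj(c,p):
    q=c['view'][:3,:3]@np.array(p)+c['view'][:3,3];q=c['K']@q;return q[:2]/q[2]
def tri(*r):
    A=np.zeros((3,3));b=np.zeros(3)
    for o,d in r:
        M=np.eye(3)-np.outer(d,d);A+=M;b+=M@o
    return np.linalg.solve(A,b)
E
python3 - <<'E'
from h import *
o=get_obs();print(o['eef_pos'],o['tool_rot'],o['clock'])
for n in ['top','scene']:
    c=camera(n);save(c,n+'0.png')
    print(n,'cam at',np.round(ray(c,0,0)[0],3))
    for q in ['plate','stand','blue_jar','yellow_jar','tape_roll']:
        for s in silhouettes(q,c)[:4]: 
            b=s['bbox'];print(q,round(s['conf'],2),b,np.round(atz(c,(b[0]+b[2])/2,(b[1]+b[3])/2,0.0),3))
E
```

```text
[0.13356937 0.48114607 0.230384  ] [ 1.34966918e-01  9.90849515e-01 -1.07339393e-03 -1.29611931e-04] 0.0
top cam at [0.502 0.12  0.945]
plate 0.92 [228.4, 180.6, 264.7, 215.2] [0.582 0.191 0.   ]
plate 0.75 [173.0, 178.0, 212.8, 219.8] [0.578 0.308 0.   ]
plate 0.68 [191.0, 231.5, 240.9, 282.6] [0.453 0.255 0.   ]
stand 0.24 [257.4, 278.8, 288.7, 309.5] [0.374 0.13  0.   ]
blue_jar 0.93 [296.5, 93.5, 331.0, 137.3] [0.768 0.045 0.   ]
yellow_jar 0.9 [255.5, 276.3, 290.8, 308.0] [0.379 0.13  0.   ]
yellow_jar 0.22 [303.0, 180.7, 366.7, 245.0] [ 0.552 -0.003  0.   ]
tape_roll 0.61 [203.8, 105.6, 255.4, 151.1] [0.736 0.231 0.   ]
scene cam at [ 0.274 -0.406  0.688]
plate 0.98 [186.0, 199.3, 239.1, 236.7] [0.454 0.264 0.   ]
plate 0.89 [265.2, 205.2, 299.9, 235.8] [0.58  0.187 0.   ]
plate 0.65 [236.8, 173.4, 278.2, 199.6] [0.581 0.308 0.   ]
stand 0.55 [277.8, 260.2, 354.5, 331.1] [ 0.544 -0.008  0.   ]
blue_jar 0.66 [374.4, 186.6, 411.3, 241.9] [0.791 0.091 0.   ]
yellow_jar 0.65 [180.9, 224.9, 224.9, 285.8] [0.4   0.179 0.   ]
tape_roll 0.6 [308.8, 165.0, 352.4, 201.5] [0.73  0.238 0.   ]
```

Run:
```python
import cv2
a=cv2.imread('pics/top0.png')[80:320,160:400];b=cv2.imread('pics/scene0.png')[150:345,165:425]
cv2.imwrite('pics/a.png',cv2.resize(a,None,fx=2.5,fy=2.5,interpolation=3));cv2.imwrite('pics/b.png',cv2.resize(b,None,fx=3,fy=3,interpolation=3))
```

```text
(no output)
```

View pics/a.png

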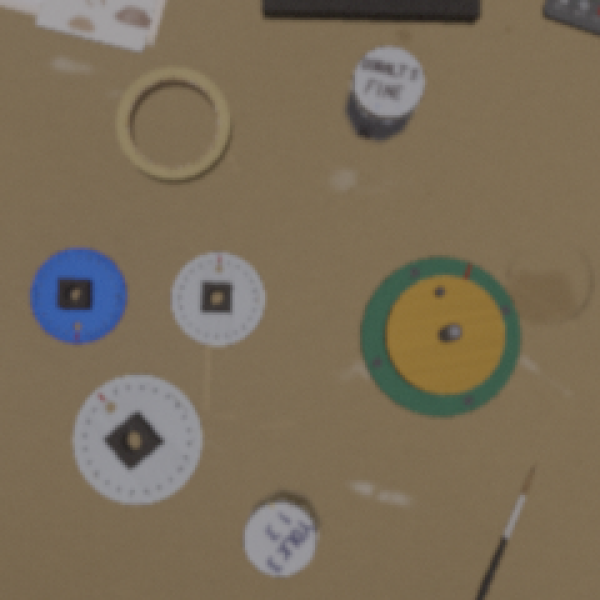

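View pics/b.png

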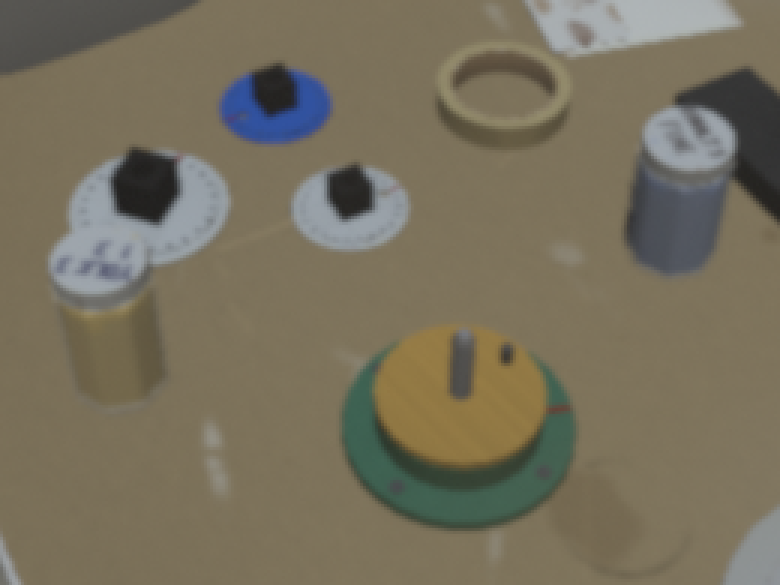

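Candidates in the top picture are the blue plate (191,198), the small silver plate (247,199) and the large silver plate (215,256). The large silver one is the target: red mark and hole lie to the upper left of it, hub turned about 40°. The stand foot is centred near (336,214), its mark at (347,188) and its pin at (336,197). I'll move over the plate.

drive_tool(
  increments=[
    [[30, -22, 0], [0, 0, -4.3], 1],
    [[30, -22, 0], [0, 0, -4.3], 1],
    [[30, -22, 0], [0, 0, -4.3], 1],
    [[30, -22, 0], [0, 0, -4.3], 1],
    [[30, -22, 0], [0, 0, -4.3], 1],
    [[30, -22, 0], [0, 0, -4.3], 1],
    [[30, -22, 0], [0, 0, -4.3], 1],
    [[30, -22, 0], [0, 0, -4.3], 1],
  ],
)

```text
clock: 1.27
eef_pos: [0.375, 0.3045, 0.2316]
tool_rot: [0.424, 0.906, 0.0, 0.0]
ft_force: [0.9, 0.2, 0.6]
grip_width: 0.0854
grasp_force: 0.0
```

Run:
```python
from h import *
o=get_obs();print(o['eef_pos'],o['tool_rot'],o['clock'])
c=camera('wrist');save(c,'w1.png');print(ray(c,0,0)[0],ray(c,280,210)[1])
for s in silhouettes('plate',c)[:4]: print(s['conf'],s['bbox'])
for s in silhouettes('plate_hub',c)[:2]: print('hub',s['conf'],s['bbox'])
```

```text
[0.37503423 0.30450621 0.23157581] [4.23632448e-01 9.05834107e-01 3.28834608e-04 1.02837094e-04] 1.2667
[0.33220983 0.35586655 0.37341913] [ 0.16893918 -0.21091788 -0.96279447]
0.98 [261.0, 206.2, 352.9, 291.2]
0.91 [308.9, 312.6, 373.7, 360.0]
0.79 [386.2, 245.2, 440.0, 290.9]
hub 0.86 [314.5, 312.1, 372.3, 361.2]
hub 0.71 [388.4, 244.3, 438.6, 290.7]
```

View pics/w1.png

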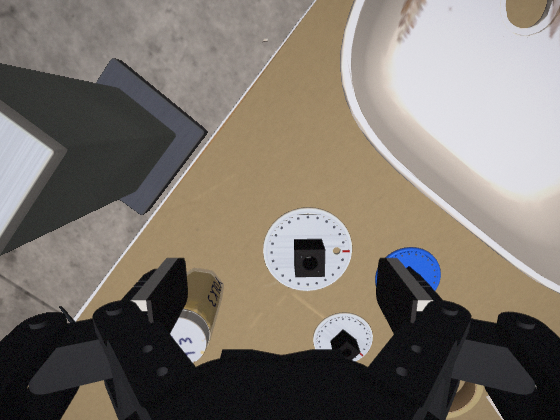

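The wrist view confirms the large silver plate at (308,249). Its bore is near (310,263), its hole at (336,251) with the red mark at (346,251), and the jar is at (195,315). Next I'll go closer for the second view and the crop.

drive_tool(
  increments=[
    [[15, -10, -20], [0, 0, 0], 1],
    [[15, -10, -20], [0, 0, 0], 1],
    [[15, -10, -20], [0, 0, 0], 1],
    [[10, -10, -20], [0, 0, 0], 1],
    [[0, 0, 0], [0, 0, 0], 1],
    [[0, 0, 0], [0, 0, 0], 1],
  ],
)

```text
clock: 1.92
eef_pos: [0.4273, 0.2658, 0.1504]
tool_rot: [0.422, 0.907, -0.001, -0.001]
ft_force: [0.3, 0.3, 0.5]
grip_width: 0.0854
grasp_force: 0.0
```

Run:
```python
from h import *
import pickle
o=get_obs();print(o['eef_pos'],o['tool_rot'],o['clock'])
c=camera('wrist');save(c,'w2.png');pickle.dump(c,open('w2.pkl','wb'))
ss=silhouettes('plate',c)
for s in ss[:4]: print(s['conf'],s['bbox'])
x=proj(c,[.453,.257,.02]);print(x)
x0,y0=int(x[0])-110,int(x[1])-90;x0=max(0,min(x0,340));y0=max(0,min(y0,240));print(x0,y0)
cv2.imwrite('pics/w2c.png',cv2.resize(c['image'][y0:y0+180,x0:x0+220,::-1],None,fx=3.3,fy=3.3,interpolation=cv2.INTER_CUBIC))
```

```text
[0.42730474 0.26582466 0.15035997] [ 0.42167019  0.90674769 -0.00119736 -0.00120153] 1.9167
0.92 [241.3, 162.6, 359.1, 278.5]
0.89 [389.7, 221.4, 472.1, 296.1]
0.56 [305.6, 304.1, 386.8, 365.7]
[297.75939117 224.90240295]
187 134
```

View pics/w2c.png

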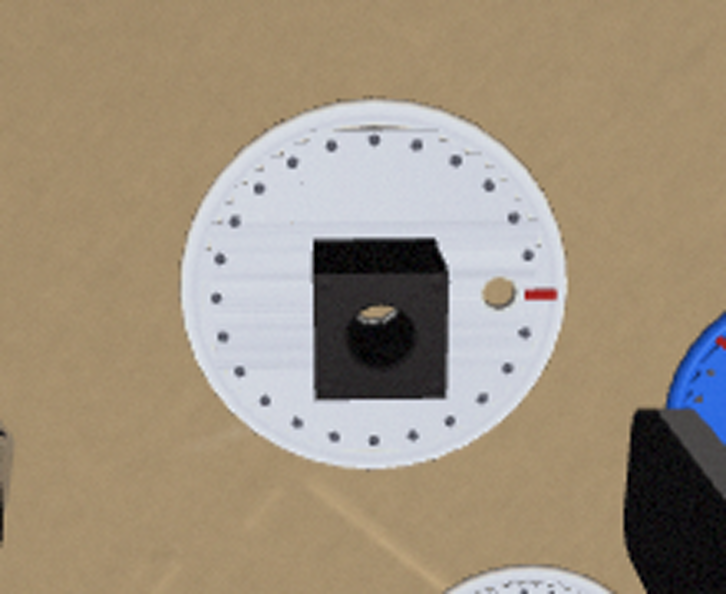

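The crop shows the right plate: disc centre at crop (374,285), hub top corners (315,274)–(447,399) with centre (381,335), hole (499,293), and red mark (541,295).

Run:
```python
from h import *
import pickle
w=pickle.load(open('w2.pkl','rb'));t=camera('top')
px=lambda x,y:(187+x/3.3,134+y/3.3)
hub=tri(ray(w,*px(381,335.5)),ray(t,160+134/2.5,80+440.5/2.5));print('hub tri',hub)
H=atz(w,*px(381,335.5),.042);h=atz(w,*px(499,293),.008);m=atz(w,*px(541,295),.008)
C=atz(w,*px(374,285),.004)
print(H,h,m,C)
for a in (h,m):print(np.degrees(np.arctan2(*(a-H)[1::-1])),np.linalg.norm((a-H)[:2]))
cs=[atz(w,*px(*p),.042) for p in [(315,274),(447,271),(447,398),(316,399)]]
for i in range(4):
    d=cs[(i+1)%4]-cs[i];print(np.linalg.norm(d),np.degrees(np.arctan2(d[1],d[0]))%90)
q=get_obs()['tool_rot'];from scipy.spatial.transform import Rotation as R
y=R.from_quat(q).as_matrix()[:,1];print('tooly',np.degrees(np.arctan2(y[1],y[0])),get_obs()['joint_pos'])
# stand from top+scene
s=camera('scene');a=lambda x,y:(160+x/2.5,80+y/2.5);b=lambda x,y:(165+x/3,150+y/3)
print('tip',tri(ray(t,*a(454,330)),ray(s,*b(462,333))))
print('pin',tri(ray(t,*a(439,291)),ray(s,*b(507,346))))
print('mark',tri(ray(t,*a(467,271)),ray(s,*b(560,409))))
print('foot',atz(t,*a(440,336.5),.006),'brass',atz(t,*a(446,335),.04))
```

```text
hub tri [0.45715575 0.25520411 0.0369332 ]
[0.45668321 0.25723698 0.042     ] [0.48365126 0.28041352 0.008     ] [0.49318257 0.28767678 0.008     ] [0.45590891 0.25847019 0.004     ]
40.676006360234666 0.035558790108378195
39.82748815083008 0.04752666905917894
0.0328840340575029 41.521775071450485
0.034177033891983226 42.0363610596945
0.0337563208411509 40.670232324452314
0.033678662871938644 40.56629018465961
tooly 40.19736732030285 [ 5.57179092e-01  2.97568421e-01 -1.29313234e-01  1.14176139e+00
  4.47784718e-04  1.42639934e+00]
tip [ 0.54839744 -0.00410764  0.09185195]
pin [0.58372834 0.00219458 0.0519466 ]
mark [ 0.60520152 -0.02738301  0.01159554]
foot [ 0.54783957 -0.00471783  0.006     ] brass [ 0.54749119 -0.00522919  0.04      ]
```

drive_tool(
  increments=[
    [[15, -5, 0], [0, 0, 0], 1],
    [[14.3, -3.7, 0], [0, 0, 0.5], 1],
    [[0, 0, -35], [0, 0, 0], 1],
    [[0, 0, -35], [0, 0, 0], 1],
    [[0, 0, -30], [0, 0, 0], 1],
    [[0, 0, -22], [0, 0, 0], 1],
    [[0, 0, 0], [0, 0, 0], 1],
    [[0, 0, 0], [0, 0, 0], 1],
  ],
)

```text
clock: 2.78
eef_pos: [0.4573, 0.2574, 0.0294]
tool_rot: [0.417, 0.909, -0.001, -0.0]
ft_force: [-0.4, 0.3, 0.6]
grip_width: 0.0855
grasp_force: 0.0
```

drive_tool(
  increments=[
    [[0, 0, -8], [0, 0, 0], 1],
    [[0, 0, -7], [0, 0, 0], 1],
    [[0, 0, 0], [0, 0, 0], 1],
    [[0, 0, 0], [0, 0, 0], 1],
  ],
)

```text
clock: 3.12
eef_pos: [0.4583, 0.2573, 0.0149]
tool_rot: [0.418, 0.908, 0.0, 0.0]
ft_force: [-0.8, -0.4, 1.0]
grip_width: 0.0855
grasp_force: 0.0
```

drive_tool(
  increments=[
    [[-1.5, 0, -3], [0, 0, 0], 1],
    [[0, 0, 0], [0, 0, 0], 0.6],
    [[0, 0, 0], [0, 0, 0], 0.4],
    [[0, 0, 0], [0, 0, 0], 0.3],
    [[0, 0, 0], [0, 0, 0], 0.2],
    [[0, 0, 0], [0, 0, 0], 0.1],
    [[0, 0, 0], [0, 0, 0], 0],
    [[0, 0, 0], [0, 0, 0], 0],
  ],
)

```text
clock: 3.78
eef_pos: [0.4569, 0.2573, 0.0117]
tool_rot: [0.418, 0.908, 0.0, 0.0]
ft_force: [0.9, 0.6, 3.1]
grip_width: 0.0333
grasp_force: 62.0
```

drive_tool(
  increments=[
    [[0, 0, 0], [0, 0, 0], 0],
    [[0, 0, 0], [0, 0, 0], 0],
    [[0, 0, 0], [0, 0, 0], 0],
    [[0, 0, 0], [0, 0, 0], 0],
  ],
)

```text
clock: 4.12
eef_pos: [0.4569, 0.2573, 0.0117]
tool_rot: [0.418, 0.908, 0.0, 0.0]
ft_force: [0.5, 0.2, 4.0]
grip_width: 0.0329
grasp_force: 62.1
```

drive_tool(
  increments=[
    [[0, 0, 10], [0, 0, 0], 0],
    [[0, 0, 30], [0, 0, 0], 0],
    [[0, 0, 35], [0, 0, 0], 0],
    [[0, 0, 35], [0, 0, 0], 0],
    [[0, 0, 30], [0, 0, 0], 0],
    [[0, 0, 0], [0, 0, 0], 0],
    [[0, 0, 0], [0, 0, 0], 0],
  ],
)

```text
clock: 4.7
eef_pos: [0.4573, 0.2575, 0.153]
tool_rot: [0.418, 0.908, 0.001, 0.001]
ft_force: [-0.8, 0.3, -2.8]
grip_width: 0.0331
grasp_force: 61.5
```

drive_tool(
  increments=[
    [[5, -15, 0], [0, 0, -3.7], 0],
    [[10, -30, 0], [0, 0, -3.7], 0],
    [[10, -30, 0], [0, 0, -3.7], 0],
    [[10, -30, 0], [0, 0, -3.7], 0],
    [[10, -30, 0], [0, 0, -3.7], 0],
    [[10, -30, 0], [0, 0, -3.7], 0],
    [[10, -25, 0], [0, 0, -3.7], 0],
    [[5, -10, 0], [0, 0, -3.7], 0],
  ],
)

```text
clock: 5.37
eef_pos: [0.5253, 0.0535, 0.1486]
tool_rot: [0.639, 0.769, -0.002, -0.001]
ft_force: [-0.4, 0.3, -1.8]
grip_width: 0.0329
grasp_force: 61.3
```

Run:
```python
from h import *
o=get_obs();print(o['eef_pos'],o['tool_rot'],o['clock'],o['ft_force'])
c=camera('wrist');save(c,'w3.png');import pickle;pickle.dump(c,open('w3.pkl','wb'))
c=camera('wrist')
for q in ['stand','plate']:
  for s in silhouettes(q,c)[:2]: print(q,s['conf'],s['bbox'])
```

```text
[0.52526908 0.05346424 0.14860251] [ 0.638833    0.76934028 -0.00246132 -0.00136846] 5.3667 [-0.40550154  0.27803953 -1.80156916]
stand 0.57 [347.7, 251.8, 358.8, 258.8]
plate 0.89 [172.0, 147.4, 395.6, 352.4]
plate 0.83 [324.6, 1.6, 428.2, 99.7]
```

View pics/w3.png

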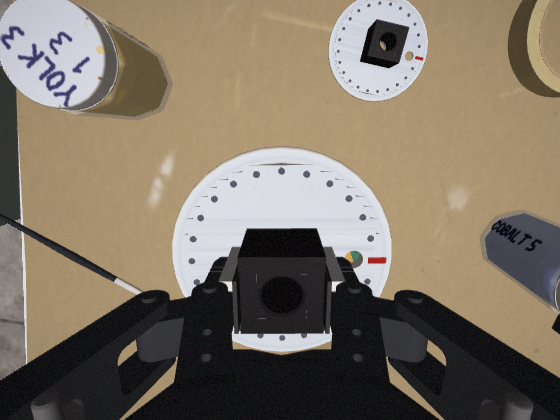

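The plate is held square: hub top at (282,294), hole at (354,259), stand hidden beneath. I'll move over the shaft.

drive_tool(
  increments=[
    [[7, -20, 0], [0, 0, 0], 0],
    [[7, -20, 0], [0, 0, 0], 0],
    [[7, -18, 0], [0, 0, 0], 0],
    [[0, 0, 0], [0, 0, 0], 0],
    [[0, 0, 0], [0, 0, 0], 0],
    [[0, 0, 0], [0, 0, 0], 0],
  ],
)

```text
clock: 6.07
eef_pos: [0.5465, 0.0003, 0.1505]
tool_rot: [0.635, 0.772, -0.0, -0.001]
ft_force: [0.0, 0.2, -3.4]
grip_width: 0.0334
grasp_force: 61.3
```

Run:
```python
from h import *
import pickle
from scipy.spatial.transform import Rotation as R
o=get_obs();print(o['eef_pos'],o['clock'],o['ft_force'])
y=R.from_quat(o['tool_rot']).as_matrix()[:,1];print(np.degrees(np.arctan2(y[1],y[0])))
c=pickle.load(open('w3.pkl','rb'));z=.1486-.0117
print('bore',atz(c,282,294,z+.042),'hole',atz(c,354,259,z+.008),'mark',atz(c,377,260.5,z+.008))
s=camera('scene');b=s['image'][150:345,200:460,::-1]
t=camera('top');a=t['image'][150:280,270:400,::-1]
cv2.imwrite('pics/st.png',np.hstack([cv2.resize(a,(400,400),interpolation=3),cv2.resize(b,(400,300),interpolation=3)[:,:].copy() if 0 else cv2.copyMakeBorder(cv2.resize(b,(400,300),interpolation=3),0,100,0,0,0)]))
```

```text
[5.46526843e-01 3.30403066e-04 1.50535722e-01] 6.0667 [ 0.01040956  0.18544316 -3.38614234]
11.091059201355797
bore [0.52550293 0.05481577 0.1789    ] hole [0.56056494 0.06087555 0.1449    ] mark [0.57197207 0.06221071 0.1449    ]
```

View pics/st.png

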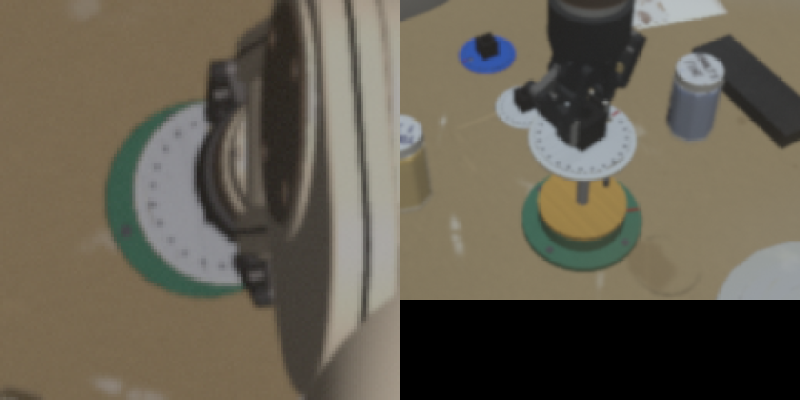

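Top and scene views show the plate hanging above the shaft, roughly centred (scene shaft at (585,190) under the plate centre (583,140)). Correcting by (+1.5, −4.8) mm and descending.

drive_tool(
  increments=[
    [[1.5, -4.8, 0], [0, 0, 0], 0],
    [[0, 0, -15], [0, 0, 0], 0],
    [[0, 0, -15], [0, 0, 0], 0],
    [[0, 0, -8], [0, 0, 0], 0],
    [[0, 0, 0], [0, 0, 0], 0],
    [[0, 0, 0], [0, 0, 0], 0],
    [[0, 0, 0], [0, 0, 0], 0],
  ],
)

```text
clock: 6.75
eef_pos: [0.5496, -0.0056, 0.114]
tool_rot: [0.636, 0.772, 0.0, 0.0]
ft_force: [0.7, -0.1, -2.6]
grip_width: 0.0331
grasp_force: 61.3
```

drive_tool(
  increments=[
    [[0, 0, -3], [0, 0, 0], 0],
    [[0, 0, -3], [0, 0, 0], 0],
    [[0, 0, -2], [0, 0, 0], 0],
    [[0, 0, -1], [0, 0, 0], 0],
    [[0, 0, 0], [0, 0, 0], 0],
  ],
)

```text
clock: 7.17
eef_pos: [0.5488, -0.0057, 0.104]
tool_rot: [0.636, 0.772, -0.0, -0.0]
ft_force: [-0.5, -0.2, -3.3]
grip_width: 0.0331
grasp_force: 61.3
```

drive_tool(
  increments=[
    [[0, 0, -1.5], [0, 0, 0], 0],
    [[0, 0, -1.5], [0, 0, 0], 0],
    [[0, 0, 0], [0, 0, 0], 0],
  ],
)

```text
clock: 7.42
eef_pos: [0.5489, -0.0057, 0.101]
tool_rot: [0.636, 0.772, -0.0, -0.0]
ft_force: [-0.2, -0.5, -3.2]
grip_width: 0.0334
grasp_force: 61.3
```

drive_tool(
  increments=[
    [[0, 0, -1], [0, 0, 0], 0],
    [[0, 0, -1], [0, 0, 0], 0],
    [[0, 0, 0], [0, 0, 0], 0],
  ],
)

```text
clock: 7.67
eef_pos: [0.5489, -0.0057, 0.0991]
tool_rot: [0.636, 0.772, -0.0, -0.0]
ft_force: [-1.0, -0.6, -2.6]
grip_width: 0.0334
grasp_force: 61.3
```

drive_tool(
  increments=[
    [[0, 0, -1], [0, 0, 0], 0],
    [[0, 0, -1], [0, 0, 0], 0],
    [[0, 0, 0], [0, 0, 0], 0],
  ],
)

```text
clock: 7.92
eef_pos: [0.5489, -0.0057, 0.0971]
tool_rot: [0.636, 0.772, -0.0, -0.0]
ft_force: [0.1, -0.0, -2.9]
grip_width: 0.0329
grasp_force: 61.3
```

drive_tool(
  increments=[
    [[0, 0, -2], [0, 0, 0], 0],
    [[0, 0, -2], [0, 0, 0], 0],
    [[0, 0, -2], [0, 0, 0], 0],
    [[0, 0, 0], [0, 0, 0], 0],
  ],
)

```text
clock: 8.25
eef_pos: [0.5487, -0.0056, 0.0907]
tool_rot: [0.636, 0.772, -0.0, -0.0]
ft_force: [0.2, 0.8, -3.1]
grip_width: 0.0331
grasp_force: 61.3
```

drive_tool(
  increments=[
    [[0, 0, -3], [0, 0, 0], 0],
    [[0, 0, -3], [0, 0, 0], 0],
    [[0, 0, -3], [0, 0, 0], 0],
    [[0, 0, -3], [0, 0, 0], 0],
    [[0, 0, 0], [0, 0, 0], 0],
  ],
)

```text
clock: 8.67
eef_pos: [0.5486, -0.0056, 0.0784]
tool_rot: [0.636, 0.772, -0.0, -0.001]
ft_force: [-0.4, 2.0, -3.9]
grip_width: 0.033
grasp_force: 61.3
```

drive_tool(
  increments=[
    [[0, 0.7, 0], [0, 0, 0], 0],
    [[0, 0, -3], [0, 0, 0], 0],
    [[0, 0, -3], [0, 0, 0], 0],
    [[0, 0, -3], [0, 0, 0], 0],
    [[0, 0, 0], [0, 0, 0], 0],
    [[0, 0, 0], [0, 0, 0], 0],
  ],
)

```text
clock: 9.17
eef_pos: [0.5488, -0.0051, 0.0699]
tool_rot: [0.636, 0.772, -0.0, -0.0]
ft_force: [-0.4, -0.7, -2.6]
grip_width: 0.0332
grasp_force: 61.3
```

drive_tool(
  increments=[
    [[0, 0, -2], [0, 0, 0], 0],
    [[0, 0, -2], [0, 0, 0], 0],
    [[0, 0, -1], [0, 0, 0], 0],
    [[0, 0, 0], [0, 0, 0], 0],
  ],
)

```text
clock: 9.5
eef_pos: [0.5488, -0.005, 0.065]
tool_rot: [0.636, 0.772, -0.0, -0.0]
ft_force: [0.2, 0.3, -3.0]
grip_width: 0.0331
grasp_force: 61.3
```

drive_tool(
  increments=[
    [[0, 0, -1], [0, 0, 0], 0],
    [[0, 0, -1], [0, 0, 0], 0],
    [[0, 0, 0], [0, 0, 0], 0],
  ],
)

```text
clock: 9.75
eef_pos: [0.5489, -0.005, 0.0631]
tool_rot: [0.636, 0.772, -0.0, -0.0]
ft_force: [-1.0, -0.4, -3.8]
grip_width: 0.0336
grasp_force: 61.3
```

drive_tool(
  increments=[
    [[0, 0, -1], [0, 0, 0], 0],
    [[0, 0, -1], [0, 0, 0], 0],
    [[0, 0, 0], [0, 0, 0], 0],
  ],
)

```text
clock: 10.0
eef_pos: [0.5489, -0.005, 0.0611]
tool_rot: [0.636, 0.772, -0.0, -0.0]
ft_force: [0.2, -0.1, -3.0]
grip_width: 0.0331
grasp_force: 61.3
```

drive_tool(
  increments=[
    [[0, 0, 0], [0, 0, 0], 0],
  ],
)

```text
clock: 10.08
eef_pos: [0.549, -0.005, 0.0612]
tool_rot: [0.636, 0.772, -0.0, -0.0]
ft_force: [-0.8, -0.9, -3.4]
grip_width: 0.033
grasp_force: 61.3
```

drive_tool(
  increments=[
    [[0, 0, -1], [0, 0, 0], 0],
    [[0, 0, -1], [0, 0, 0], 0],
    [[0, 0, 0], [0, 0, 0], 0],
  ],
)

```text
clock: 10.33
eef_pos: [0.5489, -0.005, 0.0591]
tool_rot: [0.636, 0.772, -0.0, -0.0]
ft_force: [-0.2, -0.0, -3.3]
grip_width: 0.0331
grasp_force: 61.3
```

drive_tool(
  increments=[
    [[0, 0, -0.7], [0, 0, 0], 0],
    [[0, 0, -0.7], [0, 0, 0], 0],
    [[0, 0, 0], [0, 0, 0], 0],
  ],
)

```text
clock: 10.58
eef_pos: [0.5489, -0.005, 0.0578]
tool_rot: [0.636, 0.772, -0.0, -0.0]
ft_force: [0.4, 0.1, -2.6]
grip_width: 0.0335
grasp_force: 61.3
```

Underside is near 46 mm with no spring force, so the pin is in the hole. I'll continue gently.

drive_tool(
  increments=[
    [[0, 0, -1], [0, 0, 0], 0],
    [[0, 0, -1], [0, 0, 0], 0],
    [[0, 0, 0], [0, 0, 0], 0],
  ],
)

```text
clock: 10.83
eef_pos: [0.5489, -0.005, 0.0557]
tool_rot: [0.636, 0.772, -0.0, -0.0]
ft_force: [-0.3, -0.2, -3.1]
grip_width: 0.0335
grasp_force: 61.3
```

drive_tool(
  increments=[
    [[0, 0, -1], [0, 0, 0], 0],
    [[0, 0, -1], [0, 0, 0], 0],
    [[0, 0, 0], [0, 0, 0], 0],
  ],
)

```text
clock: 11.08
eef_pos: [0.5489, -0.005, 0.0537]
tool_rot: [0.636, 0.772, -0.0, -0.0]
ft_force: [-0.4, -0.5, -2.4]
grip_width: 0.0335
grasp_force: 61.3
```

drive_tool(
  increments=[
    [[0, 0, -0.7], [0, 0, 0], 0],
    [[0, 0, -0.5], [0, 0, 0], 0],
    [[0, 0, 0], [0, 0, 0], 0],
  ],
)

```text
clock: 11.33
eef_pos: [0.549, -0.005, 0.0526]
tool_rot: [0.636, 0.772, -0.0, -0.0]
ft_force: [-0.3, 0.2, -2.9]
grip_width: 0.0332
grasp_force: 61.3
```

drive_tool(
  increments=[
    [[0, 0, -0.4], [0, 0, 0], 0],
    [[0, 0, -0.4], [0, 0, 0], 0],
    [[0, 0, 0], [0, 0, 0], 0],
  ],
)

```text
clock: 11.58
eef_pos: [0.549, -0.005, 0.0518]
tool_rot: [0.636, 0.772, -0.0, -0.0]
ft_force: [-0.5, 0.2, -2.8]
grip_width: 0.033
grasp_force: 61.3
```

drive_tool(
  increments=[
    [[0, 0, -0.3], [0, 0, 0], 0],
    [[0, 0, 0], [0, 0, 0], 0],
    [[0, 0, 0], [0, 0, 0], 0],
  ],
)

```text
clock: 11.83
eef_pos: [0.5491, -0.005, 0.0517]
tool_rot: [0.636, 0.772, 0.0, 0.0]
ft_force: [0.7, 0.3, -2.0]
grip_width: 0.033
grasp_force: 61.5
```

Contact is beginning right at the expected height. A touch more, to confirm it is bearing.

drive_tool(
  increments=[
    [[0, 0, -0.3], [0, 0, 0], 0],
    [[0, 0, 0], [0, 0, 0], 0],
    [[0, 0, 0], [0, 0, 0], 0],
  ],
)

```text
clock: 12.08
eef_pos: [0.5491, -0.005, 0.0517]
tool_rot: [0.636, 0.772, 0.0, 0.0]
ft_force: [-1.4, -0.2, 1.9]
grip_width: 0.033
grasp_force: 61.7
```

drive_tool(
  increments=[
    [[0, 0, 0], [0, 0, 0], 0.5],
    [[0, 0, 0], [0, 0, 0], 0.7],
    [[0, 0, 0], [0, 0, 0], 1],
    [[0, 0, 0], [0, 0, 0], 1],
    [[0, 0, 0], [0, 0, 0], 1],
    [[0, 0, 0], [0, 0, 0], 1],
    [[0, 0, 0], [0, 0, 0], 1],
    [[0, 0, 0], [0, 0, 0], 1],
  ],
)

```text
clock: 12.75
eef_pos: [0.5491, -0.005, 0.0513]
tool_rot: [0.636, 0.772, 0.0, 0.0]
ft_force: [0.1, -0.9, -0.5]
grip_width: 0.0854
grasp_force: 0.0
```

drive_tool(
  increments=[
    [[0, 0, 10], [0, 0, 0], 1],
    [[0, 0, 20], [0, 0, 0], 1],
    [[0, 0, 25], [0, 0, 0], 1],
    [[0, 0, 30], [0, 0, 0], 1],
    [[0, 0, 30], [0, 0, 0], 1],
    [[-20, 20, 0], [0, 0, 0], 1],
    [[0, 0, 0], [0, 0, 0], 1],
    [[0, 0, 0], [0, 0, 0], 1],
  ],
)

```text
clock: 13.42
eef_pos: [0.5287, 0.0155, 0.1676]
tool_rot: [0.636, 0.772, 0.0, 0.001]
ft_force: [-0.1, 0.6, 0.9]
grip_width: 0.0852
grasp_force: 0.0
```

Run:
```python
from h import *
c=camera('wrist');s=camera('scene')
b=cv2.resize(s['image'][200:350,240:400,::-1],(426,400),interpolation=3)
a=cv2.resize(c['image'][:,:,::-1],(373,280))
cv2.imwrite('pics/end.png',np.hstack([cv2.copyMakeBorder(a,0,120,0,0,0),b]))
```

```text
(no output)
```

View pics/end.png

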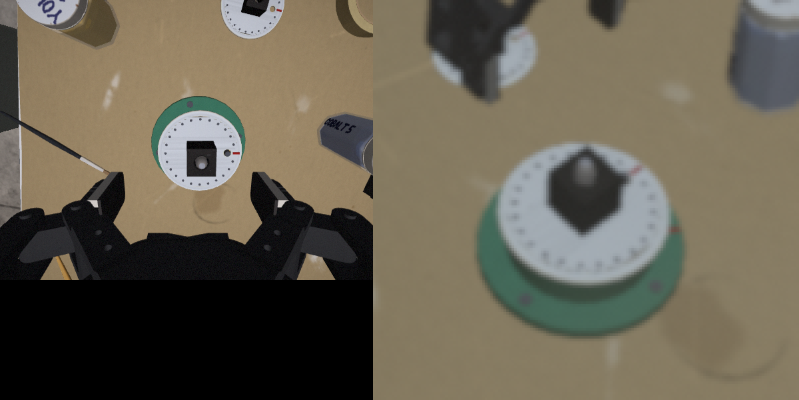

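The plate lies flat on the stand with the shaft through its hub (202,160) and the dark pin showing in its hole (228,153). The gripper is clear and the jars are undisturbed.

```bash
python3 -c "
from h import *
print(job_done())"
```

```text
the job is handed in; nothing more can be done
None
```

The job is handed in at about 13.5 s of the 58 s limit: the large silver plate was lowered over the shaft with the pin in its hole, pressed flush on the brass ring with about 5 N, and released, with the jars and tape left alone; no verdict was returned.

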